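# Put four mate gourds back in the stands of their size

### The arm

A 7-joint arm with a two-finger parallel gripper is mounted at the origin on the work surface. World frame = base frame: x ahead of the robot, y to its left, z up, the work surface at z = 0. Lengths are in m, angles in rad, forces in N, time in s.
With the tool pointing down it reaches from about 0.4 to 0.75 m from the base axis. Payload 19.5 kg.
Tool frame: the origin (TCP) lies on the centre line of the jaws, within the pads' length; the fingertips stand 17 mm ahead of it and the grasp point (between the pads) lies 2 mm behind it; z points along the fingers, y is the line along which they close (so a half turn about z gives the same grasp; the last joint's range is limited). The gripper opens to 85 mm and grips with 20 to 120 N. Pads are 22 mm wide; open, the fingers measure 114 mm over their backs; the gripper's body (76 mm by 85 mm) begins 54 mm behind the grasp point. The pads swing forward as they close: fully open they stand 13 mm farther back than shut.
Start: joints at [1.115, 0.707, -0.028, 1.485, 0.022, 0.951, -0.075], TCP at [0.231, -0.526, 0.248] pointing down, gripper open.
Joint ranges: [-2.71, 2.71], [-0.32, 2.16], [-1.57, 1.52], [0, 2.45], [-1.46, 4.6], [0, 2.02], [-2.83, 2.83]. Speed limits (rad/s): [1.89, 1.89, 2.57, 2.57, 3.01, 3.01, 3.01].

### API

Orientations are given as a unit quaternion [x, y, z, w].
In Python, from plant import manip gives the robot as it stands.
- The arm moves only by the tool arm_command, never from a script. Its argument "rows" is a list of rows, each an object with "offset": the shift along the tool's x, y, z in cm, a list of three; "turn": the turn about the tool's z in rad; "claw": the finger opening in cm, from 0 to 8.54. A call has 1 to 10 rows; each row is the pose to reach, as a shift and turn from the pose commanded when the call began, along the tool's axes at that moment; what a row does not reach only later rows make up. A row lasts 1/8 s, in which the tool goes at most 62.5 mm and 10.7 degrees, less where a joint would pass 70% of its speed; a pose out of reach is approached as far as the arm can. A call with a gripper value outside its range is refused whole. The fingers move at their own pace and stop on an object; the grip force is fixed at half the most. Time passes only in rows, so rows that repeat a pose let the fingers close. It gives the time, the measured TCP pose, the force, the opening and the grip force at its end, in the units of the state.
- manip.get_state(): the state, without advancing time (a new reading comes with each control period).
- manip.grab_frame(name): name is "side" or "top"; returns a dict with "color" (480x640x3 uint8, red, green, blue), "depth" (480x640 float32, m along the optical axis (not along the pixel's ray), 0 where there is no reading), "vfov" (degrees; the focal length in pixels is half the picture's height over the tangent of half this angle, whatever the lens; pixels are square), "cx", "cy" (the principal point, pixels), "T" (4x4, takes a point from camera to world coordinates). Camera axes: x right, y down, z forward; pixel columns grow to the right and rows downward; lengths in m; the calibration is good to about 2 mm. A picture is of the moment at which its call begins.
- manip.finish_job(): hands the job in; it is judged then, once.
The state is a dict: "time": time; "q": joint angles; "qd": joint speeds; "joint_torque": joint torques, N m; "position": TCP position; "eef_rot": TCP orientation; "wrist_force": force on the tool from outside, world axes, zero at the start; "ft_torque": the same for the moment, N m; "finger_gap": opening from 0.0 (shut) to 1.0 (fully open); "gripper_force": force on a finger pad.
Only numpy, scipy, OpenCV 4.12 (cv2) and the standard library are available. Lean on these libraries where they do the work, as an engineer would, in place of code of your own. Each camera call takes 0.05 s, during which the arm holds its last target. There are 200 camera calls.

### The job

Pick out the four terracotta gourds and set each one upright in the round wooden stand of its own size: the smallest gourd in the smallest stand, the next in the next, up to the largest gourd in the largest stand, each sitting on the floor of its recess inside the raised rim. They are ceramic, so set them down rather than drop them, and leave the sugar bowl and the bombilla tube where they are.

Things in the scene. Friction and masses are not known exactly. Their poses are not given: they have to be found in the camera images.
- gourd_a: the smallest of four loose terracotta gourds (round drinking cups with a necked-in open mouth, no lid): 34 mm across, 60 mm tall, about 50 g. Straight-sided belly at full width from 14 to 43 mm up (grip it there), foot 26 mm across. Origin: centre of the underside, z up along its axis. Starts upright on the shelf; its yaw means nothing.
- gourd_b: the second smallest of four loose terracotta gourds (round drinking cups with a necked-in open mouth, no lid): 44 mm across, 65 mm tall, about 90 g. Straight-sided belly at full width from 14 to 47 mm up (grip it there), foot 33 mm across. Origin: centre of the underside, z up along its axis. Starts upright on the shelf; its yaw means nothing.
- gourd_c: the second largest of four loose terracotta gourds (round drinking cups with a necked-in open mouth, no lid): 54 mm across, 70 mm tall, about 140 g. Straight-sided belly at full width from 14 to 50 mm up (grip it there), foot 41 mm across. Origin: centre of the underside, z up along its axis. Starts upright on the shelf; its yaw means nothing.
- gourd_d: the largest of four loose terracotta gourds (round drinking cups with a necked-in open mouth, no lid): 64 mm across, 77 mm tall, about 210 g. Straight-sided belly at full width from 14 to 55 mm up (grip it there), foot 49 mm across. Origin: centre of the underside, z up along its axis. Starts upright on the shelf; its yaw means nothing.
- stand_a: the smallest of four round wooden stands, fixed to the shelf: a flat disc 60 mm across and 10 mm high with a round recess 44 mm across whose floor is 4 mm above the shelf. Origin: centre of the underside, at shelf height, z up.
- stand_b: the second smallest of four round wooden stands, fixed to the shelf: a flat disc 74 mm across and 10 mm high with a round recess 54 mm across whose floor is 4 mm above the shelf. Origin: centre of the underside, at shelf height, z up.
- stand_c: the second largest of four round wooden stands, fixed to the shelf: a flat disc 88 mm across and 10 mm high with a round recess 64 mm across whose floor is 4 mm above the shelf. Origin: centre of the underside, at shelf height, z up.
- stand_d: the largest of four round wooden stands, fixed to the shelf: a flat disc 102 mm across and 10 mm high with a round recess 74 mm across whose floor is 4 mm above the shelf. Origin: centre of the underside, at shelf height, z up.
- sugar_bowl: loose terracotta sugar bowl, not a gourd: 66 mm across, closed by a round steel flap hinged at its rim; about 65 mm tall with the flap's knob. Stands among the gourds and stands. Origin: centre of the underside, z up, hinge towards its +x.
- bombilla_tube: loose clear plastic tube with a steel straw in it and a black twist cap, 220 mm long, 28 mm high, lying at the far edge of the shelf beyond the gourds. Origin: under its middle; x along the tube, z up.
Things that resemble listed ones, but are neither listed nor needed, are in the scene too. What is shaped like the gourd_b but green is not meant.

How it is judged:
By the outcome, as a careful person would: the job done as asked, in the order asked, and still so for the second after the job is handed in, with the robot touching nothing.
It also fails if it takes over 112 s, if anything falls off the work surface, if the arm or the gripper's body presses on something with over 40 N, if the wrist force passes 120 N, or if a joint passes its speed limit or range.

## Working session

There is one attempt and no reset: what is moved stays moved. The work goes in short steps, Python scripts to look and compute and a tool call to move; the robot and the scene stay as the last step left them, time stands still between calls to the robot, and variables do not carry over. Pictures are saved under pics/ and viewed, at most 14 in all, crops included, and the job is handed in when it is done.

Besides the shell and the picture viewer there is one more tool, called after "Call:" in YAML: its name, and indented under it one key for each argument. arm_command: Moves the arm, as the interface text tells. Its arguments: {"type":"object","properties":{"rows":{"type":"array"}},"required":["rows"]}

```bash
mkdir -p pics; cat > h.py <<'E'
import numpy as np,cv2
from plant import manip
def grab(n):
    f=manip.grab_frame(n); h=f["color"].shape[0]
    F=h/2/np.tan(np.radians(f["vfov"])/2)
    v,u=np.mgrid[0:480,0:640]; d=f["depth"]
    P=np.stack([(u-f["cx"])/F*d,(v-f["cy"])/F*d,d],-1)@f["T"][:3,:3].T+f["T"][:3,3]
    P[d==0]=np.nan
    return f,P
def save(img,n): cv2.imwrite("pics/"+n,cv2.cvtColor(img,cv2.COLOR_RGB2BGR))
E
python3 - <<'E'
from h import *
for n in("top","side"):
    f,P=grab(n); save(f["color"],n+"0.png"); np.save(n+"P.npy",P); np.save(n+"C.npy",f["color"]); print(n,f["T"].round(3),f["vfov"],f["cx"],f["cy"])
s=manip.get_state(); print(s)
E
```

```text
top [[ 0.02  -0.998  0.061  0.523]
 [-1.    -0.019  0.02  -0.011]
 [-0.019 -0.062 -0.998  1.015]
 [ 0.     0.     0.     1.   ]] 56.02047245601995 311.4631733762779 242.44789871890865
side [[-0.713 -0.349  0.609 -0.207]
 [-0.702  0.341 -0.626  0.778]
 [ 0.011 -0.873 -0.488  0.663]
 [ 0.     0.     0.     1.   ]] 42.70874804425689 318.4985406463081 244.14713646023318
{'time': 0.1, 'q': array([ 1.11528796,  0.70703609, -0.02765684,  1.48495485,  0.02201239,
        0.95088512, -0.07552338]), 'qd': array([ 0.00137577, -0.00225374,  0.00083262, -0.00149137, -0.00057996,
        0.00074319,  0.00022491]), 'joint_torque': array([ 5.77422674e-03, -8.84288621e+01,  1.23788394e+00, -2.36451191e+01,
        1.70546077e-02,  5.02529714e-03,  5.40208782e-05]), 'position': array([ 0.23113493, -0.52626095,  0.24787591]), 'eef_rot': array([ 9.78670082e-01,  2.05437654e-01, -1.07345303e-04, -4.78587573e-04]), 'wrist_force': array([ 0.65186442, -0.0375417 ,  0.5724512 ]), 'ft_torque': array([-0.03189798,  0.0024008 , -0.01575875]), 'gripper_force': 0.0, 'finger_gap': 0.9973022393456412}
```

View pics/top0.png

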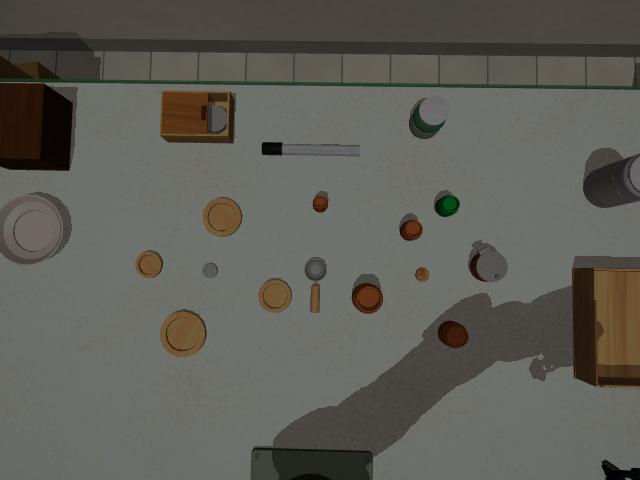

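View pics/side0.png

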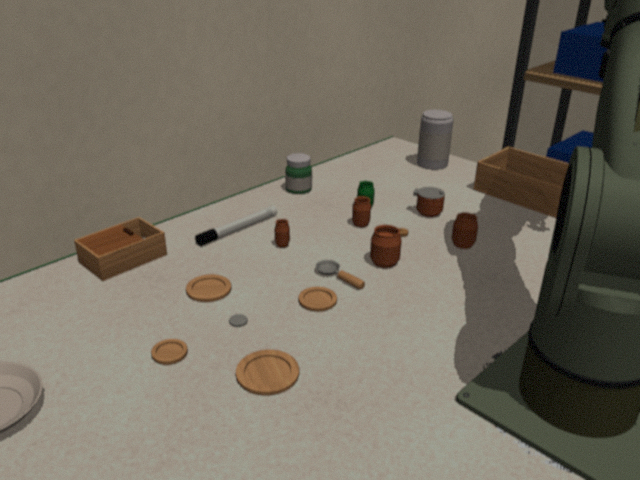

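The top view shows the gourds at a(320,203), b(411,229), c(453,334) and d(367,297), and the stands at a(149,264), b(275,295), c(222,216) and d(183,333). The sugar bowl is at (487,265). The side view agrees.

```bash
python3 - <<'E'
import numpy as np,cv2
from scipy.optimize import least_squares
P=np.load("topP.npy");S=np.load("sideP.npy").reshape(-1,3)
print("shelf z",np.nanmedian(P[380:420,150:240,2]),np.nanmedian(P[230:250,250:290,2]))
def mec(q):
    c,r=cv2.minEnclosingCircle(q[:,:2].astype(np.float32)*1000);return np.round(c,1),round(2*r,1)
for n,(u,v),D,h in [("a",(320,203),34,60),("b",(411,229),44,65),("c",(453,334),54,70),("d",(367,297),64,77),("bowl",(487,265),66,60),("green",(447,205),44,65)]:
    q=P[v-28:v+28,u-28:u+28].reshape(-1,3);q=q[np.isfinite(q[:,0])]
    q=q[(q[:,2]>.02)]
    zt=np.percentile(q[:,2],98)
    t=q[q[:,2]>zt-.008]; c,d=mec(t)
    b=np.concatenate([S]); b=b[(np.hypot(*(b[:,:2]*1000-c).T)<D/2+12)&(b[:,2]>.018)&(b[:,2]<h/1000-.022)][:,:2]*1000
    bt=q[(q[:,2]>.018)&(q[:,2]<h/1000-.022)][:,:2]*1000
    o=[]
    for bb in(b,bt):
        f=least_squares(lambda x:np.hypot(*(bb-x).T)-D/2,c,loss="soft_l1"); o+=[f.x.round(1),len(bb)]
    print(n,"top",zt.round(4),c,d,"all",mec(q),"side/top belly",o)
for n,(u,v),D in [("a",(149,264),60),("b",(275,295),74),("c",(222,216),88),("d",(183,333),102)]:
    r=int(D*.35)+2
    q=P[v-r:v+r,u-r:u+r].reshape(-1,3);q=q[np.isfinite(q[:,0])]
    q=q[(q[:,2]>.0065)&(q[:,2]<.03)]
    c,d=mec(q)
    b=S[(np.hypot(*(S[:,:2]*1000-c).T)<D/2+10)&(S[:,2]>.0065)&(S[:,2]<.02)]
    print(n,c,d,np.median(q[:,2]),len(q),"side",mec(b),len(b))
# others along the way
E
```

```text
shelf z 0.0004683531068327973 0.00030392561133107954
a top 0.0631 [669.5  -7.8] 27.9 all (array([669. ,  -7.8]), 33.2) side/top belly [array([669.4,  -8.9]), 123, array([670.1,  -7.8]), 15]
b top 0.0669 [ 615.4 -206.5] 36.6 all (array([ 640.4, -228.5]), 110.6) side/top belly [array([ 615.6, -207.8]), 176, array([ 619.1, -209.5]), 67]
c top 0.0724 [ 393.9 -295.4] 45.9 all (array([ 393.7, -295.3]), 53.6) side/top belly [array([ 393.5, -297.2]), 310, array([ 393.2, -296.5]), 97]
d top 0.0792 [ 466.8 -112.3] 53.3 all (array([ 466.7, -112. ]), 63.6) side/top belly [array([ 467.1, -113.7]), 476, array([ 466.6, -112.6]), 68]
bowl top 0.0603 [ 543.1 -369.1] 74.1 all (array([ 543.6, -370.1]), 74.5) side/top belly [array([ 539.8, -373.8]), 210, array([ 539.7, -372.9]), 77]
green top 0.067 [ 646.1 -258. ] 106.9 all (array([ 646.1, -258. ]), 106.9) side/top belly [array([ 644.6, -259.7]), 48, array([ 652.4, -250.3]), 59]
a [529.3 374.6] 60.9 0.009750007796012206 312 side (array([528.9, 376.2]), 64.5) 417
b [459.3  85.6] 85.8 0.010115583361997915 452 side (array([465.7,  89.9]), 79.0) 453
c [623.  200.8] 126.7 0.010195625383175422 635 side (array([637.8, 212.4]), 93.1) 486
d [397.8 282.4] 147.6 0.009893772799463352 932 side (array([378. , 291.3]), 101.4) 871
```

```bash
cat >> h.py <<'E'
def go(x,y,z,th=None):
    s=manip.get_state();p=s["position"];a,b=s["eef_rot"][:2];t0=2*np.arctan2(b,a)
    d=np.array([x,y,z])-p;c,si=np.cos(t0),np.sin(t0)
    off=np.array([d[0]*c+d[1]*si,d[0]*si-d[1]*c,-d[2]])*100
    tn=0 if th is None else (t0-th+np.pi)%(2*np.pi)-np.pi
    print("t",round(s["time"],2),"pos",p.round(4),"th",round(t0,3),"tilt",s["eef_rot"][2:].round(3),"q7",s["q"][6].round(2),"gap",round(s["finger_gap"],3),"gf",round(s["gripper_force"],1),"-> off",off.round(2),"turn",round(tn,3))
E
python3 - <<'E'
from h import *
P=np.load("topP.npy");S=np.load("sideP.npy")
for n,(u,v),D in [("a",(149,264),60),("b",(275,295),74),("c",(222,216),88),("d",(183,333),102)]:
    out=[]
    c0=P[v-3:v+4,u-3:u+4].reshape(-1,3).mean(0)[:2]
    for A in(P,S):
        m=((A[...,2]>.0075)&(A[...,2]<.0135)&(np.hypot(A[...,0]-c0[0],A[...,1]-c0[1])<D/2000+.006))
        m=cv2.morphologyEx(m.astype(np.uint8),cv2.MORPH_CLOSE,np.ones((3,3)))
        k,l,st,_=cv2.connectedComponentsWithStats(m); i=1+st[1:,4].argmax()
        q=A[l==i]; c,r=cv2.minEnclosingCircle(q[:,:2].astype(np.float32)*1000); out+=[np.round(c,1),round(2*r,1)]
    print(n,c0.round(4),out)
go(.6695,-.0084,.15,1.571)
E
```

```text
a [0.53   0.3745] [array([529.5, 374.7]), 60.9, array([529. , 376.8]), 64.4]
b [0.4664 0.0885] [array([465.2,  88.9]), 73.7, array([465.7,  89.9]), 79.0]
c [0.6416 0.2128] [array([639.4, 212.8]), 87.6, array([639.5, 213. ]), 94.1]
d [0.378  0.2917] [array([377.3, 291.8]), 101.9, array([375.5, 292.7]), 105.1]
t 0.1 pos [ 0.2311 -0.5263  0.2479] th 0.414 tilt [-0. -0.] q7 -0.08 gap 0.997 gf 0.0 -> off [ 60.96 -29.79   9.79] turn -1.157
```

Call:
arm_command:
  rows:
    - {"offset": [6,-3,1],"turn": -0.12,"claw": 5.5}
    - {"offset": [12,-6,2],"turn": -0.24,"claw": 5.5}
    - {"offset": [18,-9,3],"turn": -0.36,"claw": 5.5}
    - {"offset": [24,-12,4],"turn": -0.48,"claw": 5.5}
    - {"offset": [30,-15,5],"turn": -0.6,"claw": 5.5}
    - {"offset": [36,-18,6],"turn": -0.7,"claw": 5.5}
    - {"offset": [42,-21,7],"turn": -0.85,"claw": 5.5}
    - {"offset": [48,-24,8],"turn": -0.95,"claw": 5.5}
    - {"offset": [54,-27,9],"turn": -1.05,"claw": 5.5}
    - {"offset": [58,-28.5,9.5],"turn": -1.157,"claw": 5.5}

```text
time: 1.35
position: [0.6296, -0.0512, 0.1566]
eef_rot: [0.706, 0.708, -0.0, -0.0]
wrist_force: [0.7, -0.6, 0.8]
finger_gap: 0.641
gripper_force: 0.0
```

```bash
python3 -c "
from h import *
go(.6695,-.0084,.12,1.571)"
```

```text
t 1.35 pos [ 0.6296 -0.0512  0.1566] th 1.574 tilt [-0. -0.] q7 -0.16 gap 0.641 gf 0.0 -> off [4.27 4.   3.66] turn 0.003
```

Call:
arm_command:
  rows:
    - {"offset": [2.4,2.2,3.3],"turn": 0,"claw": 5.5}
    - {"offset": [2.4,2.2,3.3],"turn": 0,"claw": 5.5}
    - {"offset": [2.4,2.2,3.3],"turn": 0,"claw": 5.5}
    - {"offset": [2.4,2.2,3.3],"turn": 0,"claw": 5.5}

```text
time: 1.85
position: [0.6507, -0.03, 0.125]
eef_rot: [0.708, 0.707, 0.0, 0.0]
wrist_force: [-0.1, 0.3, 0.1]
finger_gap: 0.647
gripper_force: 0.0
```

```bash
python3 -c "
from h import *
go(.6695,-.0084,.033,1.571)
f,P=grab('side'); save(cv2.resize(f['color'][150:330,180:420],None,fx=3,fy=3),'s1.png')"
```

```text
t 1.85 pos [ 0.6507 -0.03    0.125 ] th 1.569 tilt [0. 0.] q7 -0.19 gap 0.647 gf 0.0 -> off [2.17 1.88 9.2 ] turn -0.002
```

View pics/s1.png

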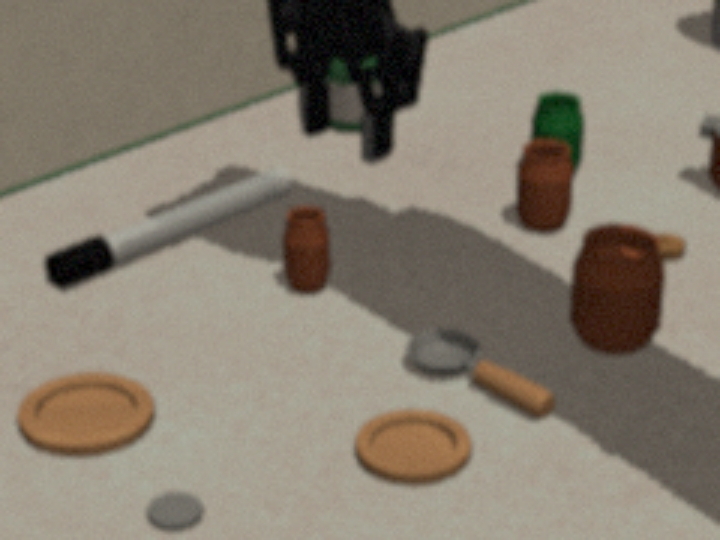

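The side view shows the gripper above and behind gourd a (crop ~(307,250)), with a clear approach.

Call:
arm_command:
  rows:
    - {"offset": [2.2,1.9,0],"turn": 0,"claw": 5.5}
    - {"offset": [2.2,1.9,0],"turn": 0,"claw": 5.5}
    - {"offset": [2.2,1.9,4.5],"turn": 0,"claw": 5.5}
    - {"offset": [2.2,1.9,8],"turn": 0,"claw": 5.5}
    - {"offset": [2.2,1.9,9.2],"turn": 0,"claw": 5.5}
    - {"offset": [2.2,1.9,9.2],"turn": 0,"claw": 5.5}
    - {"offset": [2.2,1.9,9.2],"turn": 0,"claw": 5.5}

```text
time: 2.78
position: [0.6704, -0.0071, 0.0337]
eef_rot: [0.707, 0.707, 0.001, 0.001]
wrist_force: [0.2, 0.1, -0.1]
finger_gap: 0.641
gripper_force: 0.0
```

```bash
python3 -c "
from h import *
go(.6695,-.0084,.033,1.571)"
```

```text
t 2.77 pos [ 0.6704 -0.0071  0.0337] th 1.57 tilt [0.001 0.001] q7 -0.23 gap 0.641 gf 0.0 -> off [-0.13 -0.09  0.07] turn -0.001
```

Call:
arm_command:
  rows:
    - {"offset": [0,0,0],"turn": 0,"claw": 2.5}
    - {"offset": [0,0,0],"turn": 0,"claw": 2.5}
    - {"offset": [0,0,0],"turn": 0,"claw": 2.5}
    - {"offset": [0,0,0],"turn": 0,"claw": 2.5}
    - {"offset": [0,0,-1],"turn": 0,"claw": 2.5}
    - {"offset": [0,0,-4],"turn": 0,"claw": 2.5}
    - {"offset": [0,0,-8],"turn": 0,"claw": 2.5}
    - {"offset": [0,0,-12],"turn": 0,"claw": 2.5}
    - {"offset": [0,0,-12],"turn": 0,"claw": 2.5}
    - {"offset": [0,0,-12],"turn": 0,"claw": 2.5}

```text
time: 4.03
position: [0.6695, -0.0069, 0.152]
eef_rot: [0.707, 0.707, -0.0, -0.0]
wrist_force: [-0.5, -0.0, -1.1]
finger_gap: 0.377
gripper_force: 59.6
```

```bash
python3 -c "
from h import *
go(.5294,.3752,.15,2.187)"
```

```text
t 4.03 pos [ 0.6695 -0.0069  0.152 ] th 1.571 tilt [-0. -0.] q7 -0.2 gap 0.377 gf 59.6 -> off [ 38.21 -14.     0.2 ] turn -0.616
```

Call:
arm_command:
  rows:
    - {"offset": [3.8,-1.4,0],"turn": -0.06,"claw": 2.5}
    - {"offset": [8.6,-3.2,0],"turn": -0.15,"claw": 2.5}
    - {"offset": [13.5,-5,0],"turn": -0.23,"claw": 2.5}
    - {"offset": [18.5,-6.8,0],"turn": -0.31,"claw": 2.5}
    - {"offset": [23.5,-8.6,0],"turn": -0.4,"claw": 2.5}
    - {"offset": [28.5,-10.4,0],"turn": -0.48,"claw": 2.5}
    - {"offset": [33,-12.1,0],"turn": -0.55,"claw": 2.5}
    - {"offset": [36.5,-13.4,0],"turn": -0.6,"claw": 2.5}
    - {"offset": [38.2,-14,0],"turn": -0.616,"claw": 2.5}
    - {"offset": [38.2,-14,0],"turn": -0.616,"claw": 2.5}

```text
time: 5.28
position: [0.5293, 0.3753, 0.1515]
eef_rot: [0.459, 0.888, -0.0, -0.0]
wrist_force: [-0.0, -1.3, -0.6]
finger_gap: 0.375
gripper_force: 59.5
```

Call:
arm_command:
  rows:
    - {"offset": [0,0,3],"turn": 0,"claw": 2.5}
    - {"offset": [0,0,6],"turn": 0,"claw": 2.5}
    - {"offset": [0,0,8],"turn": 0,"claw": 2.5}
    - {"offset": [0,0,8],"turn": 0,"claw": 2.5}
    - {"offset": [0,0,8],"turn": 0,"claw": 2.5}

```text
time: 5.9
position: [0.5303, 0.375, 0.0731]
eef_rot: [0.46, 0.888, 0.001, 0.0]
wrist_force: [-0.1, 1.4, -0.4]
finger_gap: 0.382
gripper_force: 59.6
```

```bash
python3 -c "
from h import *
go(.5294,.3752,.038,2.187)"
```

```text
t 5.9 pos [0.5303 0.375  0.0731] th 2.186 tilt [0.001 0.   ] q7 -0.33 gap 0.382 gf 59.6 -> off [ 0.06 -0.06  3.51] turn -0.001
```

Call:
arm_command:
  rows:
    - {"offset": [0,0,1.5],"turn": 0,"claw": 2.5}
    - {"offset": [0,0,2.8],"turn": 0,"claw": 2.5}
    - {"offset": [0,0,3.2],"turn": 0,"claw": 2.5}
    - {"offset": [0,0,3.3],"turn": 0,"claw": 2.5}
    - {"offset": [0,0,3.4],"turn": 0,"claw": 2.5}
    - {"offset": [0,0,3.4],"turn": 0,"claw": 2.5}
    - {"offset": [0,0,3.4],"turn": 0,"claw": 2.5}

```text
time: 6.78
position: [0.5298, 0.3751, 0.0383]
eef_rot: [0.459, 0.888, 0.0, 0.0]
wrist_force: [0.3, 0.2, -1.3]
finger_gap: 0.38
gripper_force: 59.6
```

Not in contact yet; ease down.

Call:
arm_command:
  rows:
    - {"offset": [0,0,0.05],"turn": 0,"claw": 2.5}
    - {"offset": [0,0,0.1],"turn": 0,"claw": 2.5}
    - {"offset": [0,0,0.1],"turn": 0,"claw": 2.5}

```text
time: 7.15
position: [0.5297, 0.3751, 0.0374]
eef_rot: [0.46, 0.888, 0.0, 0.0]
wrist_force: [-1.3, -1.0, 4.0]
finger_gap: 0.374
gripper_force: 60.2
```

Call:
arm_command:
  rows:
    - {"offset": [0,0,0],"turn": 0,"claw": 3.6}
    - {"offset": [0,0,0],"turn": 0,"claw": 4.5}
    - {"offset": [0,0,0],"turn": 0,"claw": 5.5}
    - {"offset": [0,0,0],"turn": 0,"claw": 5.5}
    - {"offset": [0,0,-2],"turn": 0,"claw": 5.5}
    - {"offset": [0,0,-6],"turn": 0,"claw": 5.5}
    - {"offset": [0,0,-11],"turn": 0,"claw": 6.5}
    - {"offset": [0,0,-11],"turn": 0,"claw": 6.5}
    - {"offset": [0,0,-11],"turn": 0,"claw": 6.5}

```text
time: 8.28
position: [0.5296, 0.375, 0.1476]
eef_rot: [0.459, 0.888, 0.0, 0.0]
wrist_force: [-0.4, 0.2, -0.4]
finger_gap: 0.76
gripper_force: 0.0
```

```bash
python3 -c "
from h import *
go(.6155,-.2072,.14,2.094)
f,P=grab('side'); save(cv2.resize(f['color'][300:400,100:240],None,fx=4,fy=4),'s2.png')"
```

```text
t 8.28 pos [0.5296 0.375  0.1476] th 2.187 tilt [0. 0.] q7 -0.3 gap 0.76 gf 0.0 -> off [-52.48 -26.63   0.76] turn 0.093
```

View pics/s2.png

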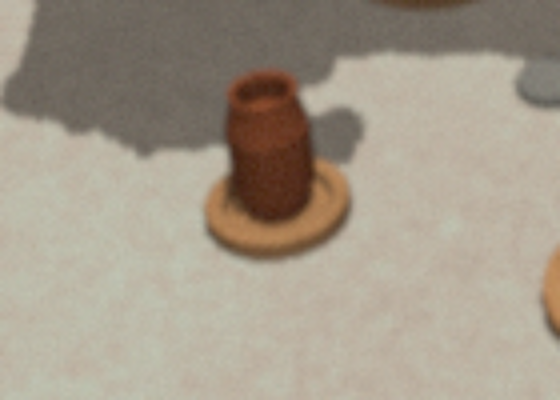

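Gourd a stands upright in stand a (crop (270,150)). Next is b.

Call:
arm_command:
  rows:
    - {"offset": [-4,-2,0],"turn": 0.01,"claw": 6.5}
    - {"offset": [-9,-4.6,0],"turn": 0.02,"claw": 6.5}
    - {"offset": [-14,-7.1,0],"turn": 0.03,"claw": 6.5}
    - {"offset": [-19,-9.6,0],"turn": 0.04,"claw": 6.5}
    - {"offset": [-24,-12.2,0],"turn": 0.05,"claw": 6.5}
    - {"offset": [-29,-14.7,0],"turn": 0.06,"claw": 6.5}
    - {"offset": [-34,-17.3,0],"turn": 0.07,"claw": 6.5}
    - {"offset": [-39,-19.8,0],"turn": 0.08,"claw": 6.5}
    - {"offset": [-44,-22.3,0],"turn": 0.09,"claw": 6.5}
    - {"offset": [-49,-24.9,0],"turn": 0.093,"claw": 6.5}

```text
time: 9.57
position: [0.6093, -0.1705, 0.1463]
eef_rot: [0.5, 0.866, -0.0, -0.001]
wrist_force: [0.7, -0.8, 0.9]
finger_gap: 0.759
gripper_force: 0.0
```

Call:
arm_command:
  rows:
    - {"offset": [-3.5,-1.3,0],"turn": 0,"claw": 6.5}
    - {"offset": [-3.5,-1.3,0],"turn": 0,"claw": 6.5}
    - {"offset": [-3.5,-1.3,0],"turn": 0,"claw": 6.5}
    - {"offset": [-3.5,-1.3,0],"turn": 0,"claw": 6.5}

```text
time: 10.07
position: [0.6158, -0.2043, 0.1469]
eef_rot: [0.5, 0.866, 0.0, -0.0]
wrist_force: [-0.1, 0.3, -0.5]
finger_gap: 0.755
gripper_force: 0.0
```

```bash
python3 -c "
from h import *
go(.6155,-.2072,.035,2.094)"
```

```text
t 10.07 pos [ 0.6158 -0.2043  0.1469] th 2.095 tilt [ 0. -0.] q7 0.48 gap 0.755 gf 0.0 -> off [-0.23 -0.17 11.19] turn 0.001
```

Call:
arm_command:
  rows:
    - {"offset": [-0.2,-0.2,1],"turn": 0,"claw": 6.5}
    - {"offset": [-0.2,-0.2,5],"turn": 0,"claw": 6.5}
    - {"offset": [-0.2,-0.2,9],"turn": 0,"claw": 6.5}
    - {"offset": [-0.2,-0.2,11.2],"turn": 0,"claw": 6.5}
    - {"offset": [-0.2,-0.2,11.2],"turn": 0,"claw": 6.5}
    - {"offset": [-0.2,-0.2,11.2],"turn": 0,"claw": 6.5}

```text
time: 10.82
position: [0.6157, -0.2084, 0.0364]
eef_rot: [0.5, 0.866, 0.0, 0.001]
wrist_force: [0.8, -0.3, 0.3]
finger_gap: 0.761
gripper_force: 0.0
```

Call:
arm_command:
  rows:
    - {"offset": [0,0,0],"turn": 0,"claw": 3.5}
    - {"offset": [0,0,0],"turn": 0,"claw": 3.5}
    - {"offset": [0,0,0],"turn": 0,"claw": 3.5}
    - {"offset": [0,0,0],"turn": 0,"claw": 3.5}

```text
time: 11.32
position: [0.6156, -0.2085, 0.0366]
eef_rot: [0.5, 0.866, 0.0, 0.001]
wrist_force: [-2.9, 0.1, 11.7]
finger_gap: 0.503
gripper_force: 60.0
```

Call:
arm_command:
  rows:
    - {"offset": [0,0,-1],"turn": 0,"claw": 3.5}
    - {"offset": [0,0,-4],"turn": 0,"claw": 3.5}
    - {"offset": [0,0,-8],"turn": 0,"claw": 3.5}
    - {"offset": [0,0,-12],"turn": 0,"claw": 3.5}
    - {"offset": [0,0,-12],"turn": 0,"claw": 3.5}
    - {"offset": [0,0,-12],"turn": 0,"claw": 3.5}

```text
time: 12.08
position: [0.6148, -0.2083, 0.1549]
eef_rot: [0.5, 0.866, -0.0, -0.0]
wrist_force: [0.1, 1.1, -1.1]
finger_gap: 0.494
gripper_force: 61.0
```

```bash
python3 -c "
from h import *
go(.4653,.0892,.155,1.76)"
```

```text
t 12.07 pos [ 0.6148 -0.2083  0.1549] th 2.094 tilt [-0. -0.] q7 0.49 gap 0.494 gf 61.0 -> off [ 3.324e+01  1.910e+00 -1.000e-02] turn 0.334
```

Call:
arm_command:
  rows:
    - {"offset": [4,0.2,0],"turn": 0.04,"claw": 3.5}
    - {"offset": [9,0.5,0],"turn": 0.09,"claw": 3.5}
    - {"offset": [14,0.8,0],"turn": 0.14,"claw": 3.5}
    - {"offset": [19,1.1,0],"turn": 0.19,"claw": 3.5}
    - {"offset": [24,1.4,0],"turn": 0.24,"claw": 3.5}
    - {"offset": [28.5,1.6,0],"turn": 0.29,"claw": 3.5}
    - {"offset": [31.8,1.8,0],"turn": 0.32,"claw": 3.5}
    - {"offset": [33.2,1.9,0],"turn": 0.334,"claw": 3.5}
    - {"offset": [33.2,1.9,0],"turn": 0.334,"claw": 3.5}
    - {"offset": [33.2,1.9,0],"turn": 0.334,"claw": 3.5}

```text
time: 13.32
position: [0.4661, 0.0876, 0.1548]
eef_rot: [0.638, 0.77, -0.0, 0.0]
wrist_force: [0.3, 0.4, -0.8]
finger_gap: 0.498
gripper_force: 61.1
```

Call:
arm_command:
  rows:
    - {"offset": [0,0,3],"turn": 0,"claw": 3.5}
    - {"offset": [0,0,6],"turn": 0,"claw": 3.5}
    - {"offset": [0,0,9],"turn": 0,"claw": 3.5}
    - {"offset": [0,0,10],"turn": 0,"claw": 3.5}
    - {"offset": [0,0,10],"turn": 0,"claw": 3.5}
    - {"offset": [0,0,10],"turn": 0,"claw": 3.5}

```text
time: 14.08
position: [0.4662, 0.0887, 0.056]
eef_rot: [0.637, 0.771, 0.001, 0.0]
wrist_force: [0.8, 0.4, -0.8]
finger_gap: 0.494
gripper_force: 61.1
```

```bash
python3 -c "
from h import *
go(.4653,.0892,.041,1.76)"
```

```text
t 14.07 pos [0.4662 0.0887 0.056 ] th 1.759 tilt [0.001 0.   ] q7 -0.43 gap 0.494 gf 61.1 -> off [ 0.07 -0.07  1.5 ] turn -0.001
```

Call:
arm_command:
  rows:
    - {"offset": [0,0,0.7],"turn": 0,"claw": 3.5}
    - {"offset": [0,0,1.2],"turn": 0,"claw": 3.5}
    - {"offset": [0,0,1.4],"turn": 0,"claw": 3.5}
    - {"offset": [0,0,1.4],"turn": 0,"claw": 3.5}
    - {"offset": [0,0,1.4],"turn": 0,"claw": 3.5}

```text
time: 14.7
position: [0.4657, 0.0889, 0.0412]
eef_rot: [0.637, 0.771, 0.0, -0.0]
wrist_force: [-0.4, -1.0, -1.0]
finger_gap: 0.498
gripper_force: 61.1
```

Call:
arm_command:
  rows:
    - {"offset": [0,0,0.05],"turn": 0,"claw": 3.5}
    - {"offset": [0,0,0.1],"turn": 0,"claw": 3.5}
    - {"offset": [0,0,0.1],"turn": 0,"claw": 3.5}

```text
time: 15.08
position: [0.4657, 0.0889, 0.0405]
eef_rot: [0.637, 0.771, 0.0, 0.0]
wrist_force: [-2.7, -0.3, 11.8]
finger_gap: 0.497
gripper_force: 62.4
```

Call:
arm_command:
  rows:
    - {"offset": [0,0,0],"turn": 0,"claw": 4.6}
    - {"offset": [0,0,0],"turn": 0,"claw": 5.5}
    - {"offset": [0,0,0],"turn": 0,"claw": 6.5}
    - {"offset": [0,0,0],"turn": 0,"claw": 6.5}
    - {"offset": [0,0,-2],"turn": 0,"claw": 6.5}
    - {"offset": [0,0,-6],"turn": 0,"claw": 6.5}
    - {"offset": [0,0,-11],"turn": 0,"claw": 7.3}
    - {"offset": [0,0,-11],"turn": 0,"claw": 7.3}
    - {"offset": [0,0,-11],"turn": 0,"claw": 7.3}

```text
time: 16.2
position: [0.4656, 0.0887, 0.1498]
eef_rot: [0.637, 0.771, -0.0, -0.0]
wrist_force: [-0.3, -0.1, 0.0]
finger_gap: 0.854
gripper_force: 0.0
```

```bash
python3 -c "
from h import *
go(.3937,-.2964,.15,.926)
f,P=grab('side'); save(cv2.resize(f['color'][200:400,120:420],None,fx=2.5,fy=2.5),'s3.png')"
```

```text
t 16.2 pos [0.4656 0.0887 0.1498] th 1.76 tilt [-0. -0.] q7 -0.39 gap 0.854 gf 0.0 -> off [-3.648e+01 -1.429e+01 -2.000e-02] turn 0.834
```

View pics/s3.png

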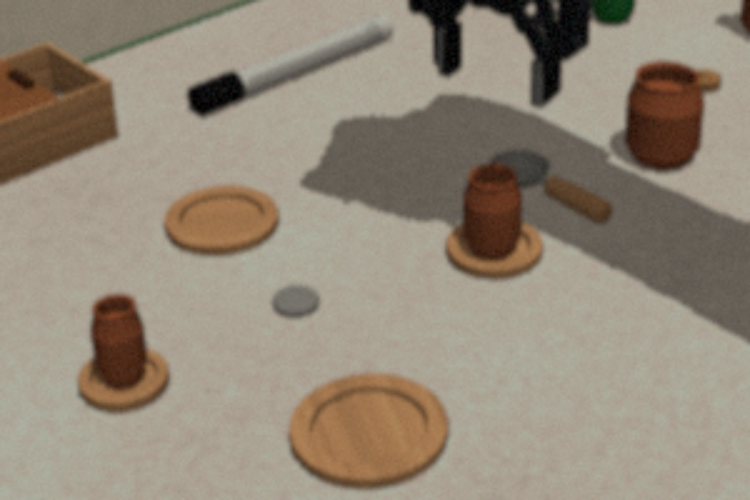

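Gourds a (crop (118,340)) and b (crop (493,210)) stand upright in their stands. Next is c.

Call:
arm_command:
  rows:
    - {"offset": [-4.5,-1.8,0],"turn": 0.1,"claw": 7.3}
    - {"offset": [-9,-3.5,0],"turn": 0.2,"claw": 7.3}
    - {"offset": [-13.5,-5.3,0],"turn": 0.3,"claw": 7.3}
    - {"offset": [-18,-7,0],"turn": 0.4,"claw": 7.3}
    - {"offset": [-22.5,-8.8,0],"turn": 0.5,"claw": 7.3}
    - {"offset": [-27,-10.6,0],"turn": 0.6,"claw": 7.3}
    - {"offset": [-31.5,-12.4,0],"turn": 0.7,"claw": 7.3}
    - {"offset": [-35,-13.7,0],"turn": 0.8,"claw": 7.3}
    - {"offset": [-36.5,-14.3,0],"turn": 0.834,"claw": 7.3}
    - {"offset": [-36.5,-14.3,0],"turn": 0.834,"claw": 7.3}

```text
time: 17.5
position: [0.3935, -0.2965, 0.1493]
eef_rot: [0.895, 0.447, -0.0, -0.001]
wrist_force: [0.4, 1.5, -0.0]
finger_gap: 0.852
gripper_force: 0.0
```

Call:
arm_command:
  rows:
    - {"offset": [0,0,0],"turn": 0,"claw": 7.3}
    - {"offset": [0,0,0],"turn": 0,"claw": 7.3}

```text
time: 17.75
position: [0.3942, -0.2955, 0.15]
eef_rot: [0.894, 0.448, 0.0, -0.0]
wrist_force: [0.1, 0.2, 0.1]
finger_gap: 0.857
gripper_force: 0.0
```

```bash
python3 -c "
from h import *
go(.3937,-.2964,.037,.926)"
```

```text
t 17.75 pos [ 0.3942 -0.2955  0.15  ] th 0.928 tilt [ 0. -0.] q7 -0.26 gap 0.857 gf 0.0 -> off [-1.00e-01  1.00e-02  1.13e+01] turn 0.002
```

Call:
arm_command:
  rows:
    - {"offset": [-0.1,0,3],"turn": 0,"claw": 7.3}
    - {"offset": [-0.1,0,7],"turn": 0,"claw": 7.3}
    - {"offset": [-0.1,0,10.5],"turn": 0,"claw": 7.3}
    - {"offset": [-0.1,0,11.3],"turn": 0,"claw": 7.3}
    - {"offset": [-0.1,0,11.3],"turn": 0,"claw": 7.3}
    - {"offset": [-0.1,0,11.3],"turn": 0,"claw": 7.3}

```text
time: 18.5
position: [0.3937, -0.2976, 0.0383]
eef_rot: [0.895, 0.447, 0.0, 0.001]
wrist_force: [0.5, 0.7, 0.3]
finger_gap: 0.856
gripper_force: 0.0
```

Call:
arm_command:
  rows:
    - {"offset": [0,0,0],"turn": 0,"claw": 4.5}
    - {"offset": [0,0,0],"turn": 0,"claw": 4.5}
    - {"offset": [0,0,0],"turn": 0,"claw": 4.5}
    - {"offset": [0,0,0],"turn": 0,"claw": 4.5}

```text
time: 19.0
position: [0.3934, -0.2975, 0.0381]
eef_rot: [0.895, 0.447, 0.0, 0.0]
wrist_force: [-2.2, 2.0, 16.4]
finger_gap: 0.61
gripper_force: 60.0
```

Call:
arm_command:
  rows:
    - {"offset": [0,0,-1],"turn": 0,"claw": 4.5}
    - {"offset": [0,0,-4],"turn": 0,"claw": 4.5}
    - {"offset": [0,0,-8],"turn": 0,"claw": 4.5}
    - {"offset": [0,0,-13],"turn": 0,"claw": 4.5}
    - {"offset": [0,0,-13],"turn": 0,"claw": 4.5}
    - {"offset": [0,0,-13],"turn": 0,"claw": 4.5}

```text
time: 19.75
position: [0.393, -0.2973, 0.167]
eef_rot: [0.895, 0.446, -0.0, -0.0]
wrist_force: [0.2, -0.1, -2.6]
finger_gap: 0.611
gripper_force: 63.6
```

```bash
python3 -c "
from h import *
go(.6394,.2129,.17,1.892)"
```

```text
t 19.75 pos [ 0.393  -0.2973  0.167 ] th 0.926 tilt [-0. -0.] q7 -0.26 gap 0.611 gf 63.6 -> off [ 55.58 -10.99  -0.3 ] turn -0.966
```

Call:
arm_command:
  rows:
    - {"offset": [4,-0.8,0],"turn": -0.08,"claw": 4.5}
    - {"offset": [9.5,-1.9,0],"turn": -0.17,"claw": 4.5}
    - {"offset": [15,-3,0],"turn": -0.26,"claw": 4.5}
    - {"offset": [20.5,-4.1,0],"turn": -0.36,"claw": 4.5}
    - {"offset": [26,-5.1,0],"turn": -0.45,"claw": 4.5}
    - {"offset": [31.5,-6.2,0],"turn": -0.55,"claw": 4.5}
    - {"offset": [37,-7.3,0],"turn": -0.65,"claw": 4.5}
    - {"offset": [42.5,-8.4,0],"turn": -0.75,"claw": 4.5}
    - {"offset": [48,-9.5,0],"turn": -0.85,"claw": 4.5}
    - {"offset": [52,-10.3,0],"turn": -0.93,"claw": 4.5}

```text
time: 21.0
position: [0.6234, 0.1825, 0.1654]
eef_rot: [0.598, 0.802, -0.001, -0.001]
wrist_force: [-0.5, -0.8, -1.3]
finger_gap: 0.613
gripper_force: 63.4
```

Call:
arm_command:
  rows:
    - {"offset": [1.5,0,0],"turn": -0.036,"claw": 4.5}
    - {"offset": [1.5,0,0],"turn": -0.036,"claw": 4.5}
    - {"offset": [1.5,0,0],"turn": -0.036,"claw": 4.5}
    - {"offset": [1.5,0,0],"turn": -0.036,"claw": 4.5}

```text
time: 21.5
position: [0.6195, 0.1933, 0.1672]
eef_rot: [0.586, 0.81, -0.0, 0.0]
wrist_force: [0.9, -0.7, -1.3]
finger_gap: 0.611
gripper_force: 63.6
```

```bash
python3 -c "
from h import *
go(.6394,.2129,.06,1.892)"
```

```text
t 21.5 pos [0.6195 0.1933 0.1672] th 1.89 tilt [-0.  0.] q7 -0.27 gap 0.611 gf 63.6 -> off [ 1.24  2.51 10.72] turn -0.002
```

Call:
arm_command:
  rows:
    - {"offset": [1.2,2.5,0],"turn": 0,"claw": 4.5}
    - {"offset": [1.2,2.5,0],"turn": 0,"claw": 4.5}
    - {"offset": [1.2,2.5,3],"turn": 0,"claw": 4.5}
    - {"offset": [1.2,2.5,6],"turn": 0,"claw": 4.5}
    - {"offset": [1.2,2.5,9],"turn": 0,"claw": 4.5}
    - {"offset": [1.2,2.5,10.5],"turn": 0,"claw": 4.5}
    - {"offset": [1.2,2.5,10.7],"turn": 0,"claw": 4.5}
    - {"offset": [1.2,2.5,10.7],"turn": 0,"claw": 4.5}
    - {"offset": [1.2,2.5,10.7],"turn": 0,"claw": 4.5}

```text
time: 22.62
position: [0.6396, 0.2139, 0.0611]
eef_rot: [0.585, 0.811, 0.001, 0.0]
wrist_force: [-0.3, 0.6, -1.3]
finger_gap: 0.613
gripper_force: 63.9
```

```bash
python3 -c "
from h import *
go(.6394,.2129,.042,1.892)"
```

```text
t 22.62 pos [0.6396 0.2139 0.0611] th 1.892 tilt [0.001 0.   ] q7 -0.3 gap 0.613 gf 63.9 -> off [-0.09 -0.05  1.91] turn -0.0
```

Call:
arm_command:
  rows:
    - {"offset": [-0.1,0,0.8],"turn": 0,"claw": 4.5}
    - {"offset": [-0.1,0,1.5],"turn": 0,"claw": 4.5}
    - {"offset": [-0.1,0,1.8],"turn": 0,"claw": 4.5}
    - {"offset": [-0.1,0,1.8],"turn": 0,"claw": 4.5}
    - {"offset": [-0.1,0,1.8],"turn": 0,"claw": 4.5}

```text
time: 23.25
position: [0.6393, 0.2128, 0.0423]
eef_rot: [0.585, 0.811, -0.0, -0.0]
wrist_force: [-4.4, -2.4, 6.9]
finger_gap: 0.613
gripper_force: 64.8
```

Call:
arm_command:
  rows:
    - {"offset": [0,0,0.05],"turn": 0,"claw": 4.5}
    - {"offset": [0,0,0.1],"turn": 0,"claw": 4.5}
    - {"offset": [0,0,0.1],"turn": 0,"claw": 4.5}

```text
time: 23.62
position: [0.6393, 0.2128, 0.0422]
eef_rot: [0.585, 0.811, -0.0, -0.0]
wrist_force: [-10.4, -3.9, 21.1]
finger_gap: 0.613
gripper_force: 66.7
```

Call:
arm_command:
  rows:
    - {"offset": [0,0,-0.1],"turn": 0,"claw": 4.5}
    - {"offset": [0,0,-0.1],"turn": 0,"claw": 5.7}
    - {"offset": [0,0,-0.1],"turn": 0,"claw": 7.3}
    - {"offset": [0,0,-0.1],"turn": 0,"claw": 7.3}
    - {"offset": [0,0,-0.1],"turn": 0,"claw": 7.3}
    - {"offset": [0,0,-2],"turn": 0,"claw": 7.3}
    - {"offset": [0,0,-6],"turn": 0,"claw": 7.3}
    - {"offset": [0,0,-11],"turn": 0,"claw": 8.4}
    - {"offset": [0,0,-11],"turn": 0,"claw": 8.4}
    - {"offset": [0,0,-11],"turn": 0,"claw": 8.4}

```text
time: 24.88
position: [0.6395, 0.2128, 0.1516]
eef_rot: [0.585, 0.811, 0.0, 0.0]
wrist_force: [-0.6, 0.3, 0.1]
finger_gap: 0.982
gripper_force: 0.0
```

```bash
python3 -c "
from h import *
go(.467,-.1129,.155,1.334)
f,P=grab('side'); save(cv2.resize(f['color'][150:350,150:450],None,fx=2.5,fy=2.5),'s4.png')"
```

```text
t 24.88 pos [0.6395 0.2128 0.1516] th 1.892 tilt [0. 0.] q7 -0.27 gap 0.982 gf 0.0 -> off [-25.46 -26.64  -0.34] turn 0.558
```

View pics/s4.png

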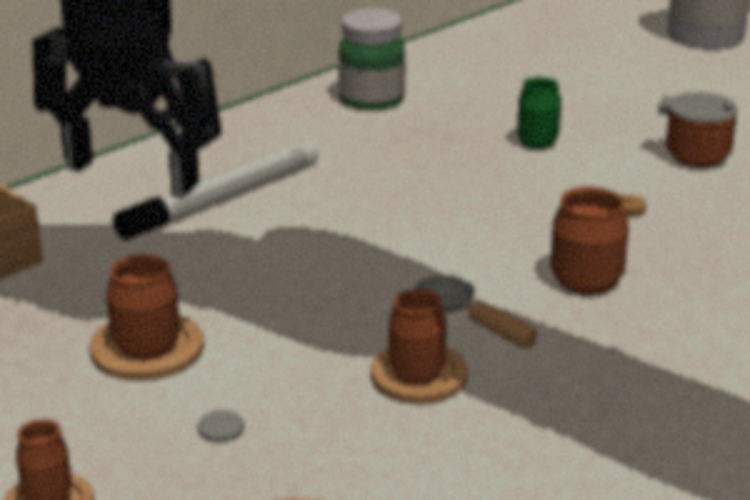

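Gourd c stands upright in stand c (crop (145,305)). Next is d.

Call:
arm_command:
  rows:
    - {"offset": [-3.5,-3.7,0],"turn": 0.07,"claw": 8.4}
    - {"offset": [-7.5,-7.8,0],"turn": 0.16,"claw": 8.4}
    - {"offset": [-11.5,-12,0],"turn": 0.25,"claw": 8.4}
    - {"offset": [-15.5,-16.2,0],"turn": 0.34,"claw": 8.4}
    - {"offset": [-19.5,-20.4,0],"turn": 0.43,"claw": 8.4}
    - {"offset": [-23.5,-24.6,0],"turn": 0.52,"claw": 8.4}
    - {"offset": [-25.5,-26.6,0],"turn": 0.558,"claw": 8.4}
    - {"offset": [-25.5,-26.6,0],"turn": 0.558,"claw": 8.4}
    - {"offset": [-25.5,-26.6,0],"turn": 0.558,"claw": 8.4}
    - {"offset": [-25.5,-26.6,0],"turn": 0.558,"claw": 8.4}

```text
time: 26.18
position: [0.4679, -0.1122, 0.1509]
eef_rot: [0.785, 0.619, 0.0, -0.0]
wrist_force: [-1.1, 0.6, 0.1]
finger_gap: 0.983
gripper_force: 0.0
```

```bash
python3 -c "
from h import *
go(.467,-.1129,.040,1.334)"
```

```text
t 26.18 pos [ 0.4679 -0.1122  0.1509] th 1.335 tilt [ 0. -0.] q7 -0.35 gap 0.983 gf 0.0 -> off [-0.09 -0.07 11.09] turn 0.001
```

Call:
arm_command:
  rows:
    - {"offset": [-0.1,-0.1,2],"turn": 0,"claw": 8.4}
    - {"offset": [-0.1,-0.1,6],"turn": 0,"claw": 8.4}
    - {"offset": [-0.1,-0.1,9.5],"turn": 0,"claw": 8.4}
    - {"offset": [-0.1,-0.1,11],"turn": 0,"claw": 8.4}
    - {"offset": [-0.1,-0.1,11],"turn": 0,"claw": 8.4}
    - {"offset": [-0.1,-0.1,11],"turn": 0,"claw": 8.4}

```text
time: 26.92
position: [0.4669, -0.1138, 0.0421]
eef_rot: [0.786, 0.619, 0.0, 0.0]
wrist_force: [-0.4, 0.2, 1.0]
finger_gap: 0.989
gripper_force: 0.0
```

Call:
arm_command:
  rows:
    - {"offset": [0,0,0],"turn": 0,"claw": 5.5}
    - {"offset": [0,0,0],"turn": 0,"claw": 5.5}
    - {"offset": [0,0,0],"turn": 0,"claw": 5.5}
    - {"offset": [0,0,0],"turn": 0,"claw": 5.5}

```text
time: 27.42
position: [0.4667, -0.1139, 0.0422]
eef_rot: [0.786, 0.618, 0.0, 0.001]
wrist_force: [-2.5, -0.0, 20.8]
finger_gap: 0.731
gripper_force: 60.9
```

Call:
arm_command:
  rows:
    - {"offset": [0,0,-1],"turn": 0,"claw": 5.5}
    - {"offset": [0,0,-4],"turn": 0,"claw": 5.5}
    - {"offset": [0,0,-8],"turn": 0,"claw": 5.5}
    - {"offset": [0,0,-13],"turn": 0,"claw": 5.5}
    - {"offset": [0,0,-15],"turn": 0,"claw": 5.5}
    - {"offset": [0,0,-15],"turn": 0,"claw": 5.5}
    - {"offset": [0,0,-15],"turn": 0,"claw": 5.5}

```text
time: 28.3
position: [0.466, -0.1138, 0.1906]
eef_rot: [0.786, 0.619, -0.0, -0.0]
wrist_force: [-0.2, 0.1, -2.1]
finger_gap: 0.731
gripper_force: 66.3
```

```bash
python3 -c "
from h import *
go(.377,.292,.19,2.230)"
```

```text
t 28.3 pos [ 0.466  -0.1138  0.1906] th 1.334 tilt [-0. -0.] q7 -0.34 gap 0.731 gf 66.3 -> off [ 37.36 -18.19   0.06] turn -0.896
```

Call:
arm_command:
  rows:
    - {"offset": [4,-2,0],"turn": -0.1,"claw": 5.5}
    - {"offset": [8.5,-4.1,0],"turn": -0.2,"claw": 5.5}
    - {"offset": [13,-6.3,0],"turn": -0.31,"claw": 5.5}
    - {"offset": [17.5,-8.5,0],"turn": -0.42,"claw": 5.5}
    - {"offset": [22,-10.7,0],"turn": -0.53,"claw": 5.5}
    - {"offset": [26.5,-12.9,0],"turn": -0.64,"claw": 5.5}
    - {"offset": [31,-15.1,0],"turn": -0.75,"claw": 5.5}
    - {"offset": [35,-17,0],"turn": -0.84,"claw": 5.5}
    - {"offset": [37.4,-18.2,0],"turn": -0.896,"claw": 5.5}
    - {"offset": [37.4,-18.2,0],"turn": -0.896,"claw": 5.5}

```text
time: 29.55
position: [0.3762, 0.2939, 0.1901]
eef_rot: [0.439, 0.899, -0.0, -0.001]
wrist_force: [-0.6, -0.3, -1.9]
finger_gap: 0.729
gripper_force: 66.2
```

Call:
arm_command:
  rows:
    - {"offset": [0,0,3],"turn": 0,"claw": 5.5}
    - {"offset": [0,0,7],"turn": 0,"claw": 5.5}
    - {"offset": [0,0,11],"turn": 0,"claw": 5.5}
    - {"offset": [0,0,12.5],"turn": 0,"claw": 5.5}
    - {"offset": [0,0,12.5],"turn": 0,"claw": 5.5}
    - {"offset": [0,0,12.5],"turn": 0,"claw": 5.5}

```text
time: 30.3
position: [0.3775, 0.2922, 0.0665]
eef_rot: [0.441, 0.898, 0.0, 0.0]
wrist_force: [-0.6, -0.6, -1.5]
finger_gap: 0.733
gripper_force: 66.3
```

```bash
python3 -c "
from h import *
go(.377,.292,.046,2.230)"
```

```text
t 30.3 pos [0.3775 0.2922 0.0665] th 2.229 tilt [0. 0.] q7 -0.62 gap 0.733 gf 66.3 -> off [ 0.02 -0.05  2.05] turn -0.001
```

Call:
arm_command:
  rows:
    - {"offset": [0,0,0.9],"turn": 0,"claw": 5.5}
    - {"offset": [0,0,1.6],"turn": 0,"claw": 5.5}
    - {"offset": [0,0,1.9],"turn": 0,"claw": 5.5}
    - {"offset": [0,0,1.95],"turn": 0,"claw": 5.5}
    - {"offset": [0,0,1.95],"turn": 0,"claw": 5.5}

```text
time: 30.92
position: [0.3773, 0.2925, 0.0467]
eef_rot: [0.44, 0.898, 0.0, -0.0]
wrist_force: [-0.8, 0.3, -1.3]
finger_gap: 0.73
gripper_force: 66.4
```

Call:
arm_command:
  rows:
    - {"offset": [0,0,0.05],"turn": 0,"claw": 5.5}
    - {"offset": [0,0,0.05],"turn": 0,"claw": 5.5}

```text
time: 31.18
position: [0.3773, 0.2925, 0.0464]
eef_rot: [0.44, 0.898, 0.0, 0.0]
wrist_force: [-0.1, -0.8, 5.0]
finger_gap: 0.729
gripper_force: 67.1
```

Contact; release.

Call:
arm_command:
  rows:
    - {"offset": [0,0,0],"turn": 0,"claw": 6.7}
    - {"offset": [0,0,0],"turn": 0,"claw": 7.5}
    - {"offset": [0,0,0],"turn": 0,"claw": 8.4}
    - {"offset": [0,0,0],"turn": 0,"claw": 8.4}
    - {"offset": [0,0,-2],"turn": 0,"claw": 8.4}
    - {"offset": [0,0,-6],"turn": 0,"claw": 8.4}
    - {"offset": [0,0,-11],"turn": 0,"claw": 8.4}
    - {"offset": [0,0,-15],"turn": 0,"claw": 8.4}
    - {"offset": [0,0,-15],"turn": 0,"claw": 8.4}
    - {"offset": [0,0,-15],"turn": 0,"claw": 8.4}

```text
time: 32.42
position: [0.3772, 0.2922, 0.1957]
eef_rot: [0.44, 0.898, -0.0, -0.0]
wrist_force: [-0.4, -0.8, -0.7]
finger_gap: 0.982
gripper_force: 0.0
```

Call:
arm_command:
  rows:
    - {"offset": [-5,0,-2],"turn": 0,"claw": 8.4}
    - {"offset": [-10,0,-2],"turn": 0,"claw": 8.4}
    - {"offset": [-15,0,-2],"turn": 0,"claw": 8.4}
    - {"offset": [-20,0,-2],"turn": 0,"claw": 8.4}
    - {"offset": [-25,0,-2],"turn": 0,"claw": 8.4}
    - {"offset": [-30,0,-2],"turn": 0,"claw": 8.4}
    - {"offset": [-33,0,-2],"turn": 0,"claw": 8.4}
    - {"offset": [-33,0,-2],"turn": 0,"claw": 8.4}
    - {"offset": [-33,0,-2],"turn": 0,"claw": 8.4}

```text
time: 33.55
position: [0.5788, 0.0324, 0.2152]
eef_rot: [0.44, 0.898, -0.0, -0.001]
wrist_force: [0.1, -0.1, -0.7]
finger_gap: 0.984
gripper_force: 0.0
```

```bash
python3 - <<'E'
from h import *
f,P=grab('side'); save(f['color'],'s5.png')
f,P=grab('top')
for n,c,h in [("a",(529.4,375.2),60),("b",(465.3,89.2),65),("c",(639.4,212.9),70),("d",(377,292),77)]:
    q=P.reshape(-1,3)*1000; q=q[(np.hypot(*(q[:,:2]-c).T)<40)&(q[:,2]>h-4)&(q[:,2]<h+20)]
    cc,r=cv2.minEnclosingCircle(q[:,:2].astype(np.float32)); print(n,np.round(cc,1),c,round(2*r,1),np.percentile(q[:,2],98).round(1),"want",h+4)
E
```

```text
a [531.1 373.7] (529.4, 375.2) 30.3 66.7 want 64Traceback (most recent call last):
  File "<stdin>", line 6, in <module>
    return _quantile_unchecked(
        a, q, axis, out, overwrite_input, method, keepdims, weights)
    return _ureduce(a,
                    func=_quantile_ureduce_func,
    ...<5 lines>...
                    overwrite_input=overwrite_input,
                    method=method)
    r = func(a, **kwargs)
    result = _quantile(arr,
                       quantiles=q,
    ...<2 lines>...
                       out=out,
                       weights=wgt)
    slices_having_nans = np.isnan(arr[-1, ...])
                                  ~~~^^^^^^^^^
IndexError: index -1 is out of bounds for axis 0 with size 0
```

View pics/s5.png

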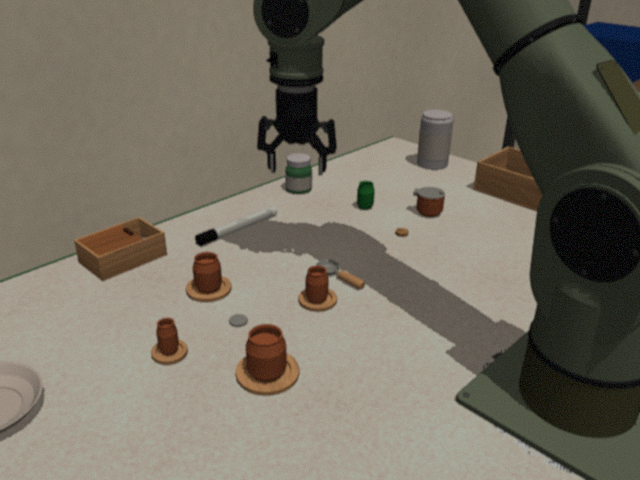

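All four gourds stand upright in their stands: a(168,340), b(317,285), c(208,275), d(266,355). The bowl (430,202) and the tube (237,227) are where they were. Before handing in, I'll check the heights from the side depth.

```bash
python3 - <<'E'
from h import *
f,P=grab('side'); S0=np.load("sideP.npy").reshape(-1,3)*1000; q0=P.reshape(-1,3)*1000
ok=True
for n,c0,c,h,D in [("a",(669.4,-8.4),(529.4,375.2),60,34),("b",(615.5,-207.2),(465.3,89.2),65,44),("c",(393.7,-296.4),(639.4,212.9),70,54),("d",(467,-112.9),(377,292),77,64)]:
    r=[]
    for q,k in((S0,c0),(q0,c)):
        m=(np.hypot(*(q[:,:2]-k).T)<D/2+3)&(q[:,2]>h-15)&(q[:,2]<h+15); r.append(np.percentile(q[m,2],97))
    print(n,np.round(r,1)); ok&=2<r[1]-r[0]<6
if ok: print(manip.finish_job())
E
```

```text
a [62.  65.2]
b [67.5 71.3]
c [72.4 75.7]
d [79.1 82.7]
the job is handed in; nothing more can be done
None
```

All four gourds are upright on the recess floors of their matching stands, the sugar bowl and bombilla tube were left alone, and the job is handed in at about 34 s.

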